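# Put three mixed-up bottles back on their own coasters

## Robot

A 6-joint arm with a two-finger parallel gripper is mounted at the origin on the work surface. World frame = base frame: x ahead of the robot, y to its left, z up, the work surface at z = 0. Lengths are in m, angles in rad, forces in N, time in s.
With the tool pointing down it reaches from about 0.3 to 0.875 m from the base axis. Payload 6.4 kg.
Tool frame: the origin (TCP) lies at the very end of the fingers, on their centre line; the grasp point (between the pads) lies 19 mm behind it; z points along the fingers, y is the line along which they close (so a half turn about z gives the same grasp; the last joint's range is limited). The gripper opens to 85 mm and grips with 20 to 120 N. Pads are 22 mm wide; open, the fingers measure 114 mm over their backs; the gripper's body (76 mm by 85 mm) begins 54 mm behind the grasp point. The pads swing forward as they close: fully open they stand 13 mm farther back than shut.
Start: joints at [1.072, 0.181, 1.607, -0, 1.354, -0.206], TCP at [0.166, 0.551, 0.231] pointing down, gripper open.
Joint ranges: [-2.99, 2.99], [-0.89, 2.07], [0.3, 2.58], [-1.14, 4.28], [0, 2.63], [-3.12, 3.12]. Speed limits (rad/s): [2.57, 2.57, 3.01, 3.14, 3.14, 3.14].

## Interface

Orientations are given as a unit quaternion [w, x, y, z].
In Python, from bench import get_obs, optics, workorder gives the robot as it stands.
- The arm moves only by the tool jog_arm, called after "Emit:" as name(argument=value, ...) on one line, values as JSON. Schema: {"type":"object","properties":{"steps":{"type":"object","properties":{"plan":{"type":"array","items":{"type":"array","items":{"type":"number"},"minItems":7,"maxItems":7},"minItems":1,"maxItems":10}},"additionalProperties":false,"required":["plan"]},"only":{"type":"string"},"quiet":{"type":"boolean"},"lines":{"type":"string"}},"required":["steps"],"additionalProperties":false}. steps is an object whose key "plan" holds a list of rows, 1 to 10 of them, each of 7 numbers: dx, dy, dz in m, then a rotation vector rx, ry, rz in rad, then the opening from 0.0 (shut) to 1.0 (fully open); each row is the pose to reach, as a shift and turn from the pose commanded when the call began, along the tool's axes at that moment; what a row does not reach only later rows make up. A row lasts 1/8 s, in which the tool goes at most 0.0625 m and 0.188 rad, less where a joint would pass 70% of its speed; a pose out of reach is approached as far as the arm can. The fingers move at their own pace and stop on an object; the grip force is fixed at half the most. Time passes only in rows, so rows that do not move let the fingers close. The tool returns the time, the measured TCP pose, the force, the opening and the grip force at its end. only (a regular expression) keeps the lines of the reply that match it, lines (a string "A,B") keeps lines A to B, and quiet returns only ok. Input that does not fit is refused with a message, and nothing moves.
- get_obs(): the state, without advancing time (a new reading comes with each control period).
- optics.camera(name): name is "side" or "top" or "wrist"; returns (picture, depth): 480x640x3 uint8, blue, green, red; 480x640 float32, m along the optical axis (not along the pixel's ray), 0 where there is no reading.
- optics.camera_params(name): a dict with "fovy" (degrees; the focal length in pixels is half the picture's height over the tangent of half this angle, whatever the lens; pixels are square), "cx", "cy" (the principal point, pixels), "dist" ([k1, k2, p1, p2, k3] as OpenCV has them; the pictures are not rectified), "view" (4x4, takes a point from world to camera coordinates). Camera axes: x right, y up, looking along -z (the intrinsics and any distortion apply to the point x, -y, -z); pixel columns grow to the right and rows downward; lengths in m; the calibration is good to about 2 mm. A picture is of the moment at which its call begins: read the wrist's pose just before it. camera_params takes no time and is no camera call; for the wrist camera it gives the pose at the moment of the call.
- workorder.hand_in(): hands the job in; it is judged then, once.
The state is a dict: "time_s": time; "q": joint angles; "dq": joint speeds; "joint_efforts": joint torques, N m; "eef_pos": TCP position; "eef_rot": TCP orientation; "wrist_force": force on the tool from outside, world axes, zero at the start; "torque": the same for the moment, N m; "opening": opening from 0.0 (shut) to 1.0 (fully open); "grasp_force": force on a finger pad.
Only numpy, scipy, OpenCV 4.12 (cv2) and the standard library are available. Lean on these libraries where they do the work, as an engineer would, in place of code of your own. Each camera call takes 0.05 s, during which the arm holds its last target. There are 200 camera calls.

## Task

Each flatmate has a colour, and the three drinking bottles in the tray have been put back on each other's coasters. Change them round so that every bottle stands upright in the middle of the coaster that matches its cap; the empty cork coaster is there to park one on while you swap, and is bare again at the end. Do not knock a bottle over, and leave the coasters, the wine bottle, the bin and the brush where they are.

Things in the scene. Friction and masses are not known exactly. Their poses are not given: they have to be found in the camera images.
- red_bottle: clear PET bottle with a red twist cap, standing upright, capped and empty, about 80 g. 150 mm tall; body 60 mm in diameter up to 94 mm, then a shoulder in to a neck 32 mm in diameter (a thin 37 mm neck ring at 127 to 129 mm). The cap is a cylinder 36 mm in diameter from 130 to 150 mm. Origin: centre of the underside; z up along its axis. It is best taken from above by the cap, any yaw.
- blue_bottle: clear PET bottle with a blue twist cap, standing upright, capped and empty, about 80 g. 150 mm tall; body 60 mm in diameter up to 94 mm, then a shoulder in to a neck 32 mm in diameter (a thin 37 mm neck ring at 127 to 129 mm). The cap is a cylinder 36 mm in diameter from 130 to 150 mm. Origin: centre of the underside; z up along its axis. It is best taken from above by the cap, any yaw.
- yellow_bottle: clear PET bottle with a yellow twist cap, standing upright, capped and empty, about 80 g. 150 mm tall; body 60 mm in diameter up to 94 mm, then a shoulder in to a neck 32 mm in diameter (a thin 37 mm neck ring at 127 to 129 mm). The cap is a cylinder 36 mm in diameter from 130 to 150 mm. Origin: centre of the underside; z up along its axis. It is best taken from above by the cap, any yaw.
- red_coaster: round red glazed ceramic coaster with a cork foot, loose, 95 mm in diameter, 8 mm thick, flat on top. Lies on the tray's floor. Origin: centre of its underside, z up (its top is 8 mm above the origin).
- blue_coaster: round blue glazed ceramic coaster with a cork foot, loose, 95 mm in diameter, 8 mm thick, flat on top. Lies on the tray's floor. Origin: centre of its underside, z up (its top is 8 mm above the origin).
- yellow_coaster: round yellow glazed ceramic coaster with a cork foot, loose, 95 mm in diameter, 8 mm thick, flat on top. Lies on the tray's floor. Origin: centre of its underside, z up (its top is 8 mm above the origin).
- cork_coaster: plain brown cork coaster, the spare, loose, empty at the start; 95 mm in diameter, 8 mm thick, flat. Origin: centre of its underside, z up.
- wine_bottle: bystander: wine bottle of dark glass lying on its side between two low ribs of the pale grey tray (the tray is fixed, 360 by 670 mm, its floor 4 mm and its rim 34 mm above the work surface). 296 mm long, 74 mm in diameter, neck towards +x. Origin: middle of its length, on its underside; x along its axis.
- bin: bystander: small white plastic bin, 100 by 100 mm, 117 mm tall with its closed hinged lid, which overhangs to 106 by 106 mm and has a thumb tab standing out 15 mm at the front (its -x side); hinge at the back. Stands among the coasters, turned by up to about 20 degrees. Origin: centre of its underside, z up.
- brush: bystander: stainless bottle brush lying flat along x near the tray's right-hand end, 265 mm long, at most 42 mm high. Origin: on the underside, near mid-length; x towards the white brush head.

How it is judged:
At the end, for the whole second after the job is handed in: each bottle upright (0.08 rad), at rest and released on the coaster of its cap colour, axis within 15 mm of the coaster centre; cork coaster therefore bare; all coasters, wine bottle, bin and brush within 25 mm of where they started (horizontal distance between red_bottle and red_coaster below 0.015 m and z of red_bottle in the frame of red_coaster between 0.004 and 0.012 m and angle between each of red_bottle, blue_bottle, yellow_bottle's own z axis and vertical below 0.08 rad and linear speed of each of red_bottle, blue_bottle, yellow_bottle below 0.02 m/s and angular speed of each of red_bottle, blue_bottle, yellow_bottle below 0.2 rad/s and contact force between each of red_bottle, blue_bottle, yellow_bottle and the fingers below 0.05 N and horizontal distance between blue_bottle and blue_coaster below 0.015 m and z of blue_bottle in the frame of blue_coaster between 0.004 and 0.012 m and horizontal distance between yellow_bottle and yellow_coaster below 0.015 m and z of yellow_bottle in the frame of yellow_coaster between 0.004 and 0.012 m and distance of each of red_coaster, blue_coaster, yellow_coaster, cork_coaster, wine_bottle, bin, brush from where it was at the start of the episode below 0.025 m); the robot touches nothing.
It fails at once if a coaster is shifted by more than 25 mm (distance of any of red_coaster, blue_coaster, yellow_coaster, cork_coaster from where it was at the start of the episode above 0.025 m).
It fails at once if the wine bottle, the bin or the brush is shifted by more than 25 mm (distance of any of wine_bottle, bin, brush from where it was at the start of the episode above 0.025 m).
It fails at once if a bottle is knocked over (angle between any of red_bottle, blue_bottle, yellow_bottle's own z axis and vertical above 0.7 rad).
It also fails if it takes over 96 s, if anything falls off the work surface, if the arm or the gripper's body presses on something with over 40 N, if the wrist force passes 120 N, or if a joint passes its speed limit or range.

## Working session

There is one attempt and no reset: what is moved stays moved. The work goes in short steps, Python scripts to look and compute and a tool call to move; the robot and the scene stay as the last step left them, time stands still between calls to the robot, and variables do not carry over. Pictures are saved under pics/ and viewed, at most 14 in all, crops included, and the job is handed in when it is done.

```bash
ls; mkdir -p pics
```

Create h.py:
```python
import numpy as np, cv2
from bench import get_obs, optics, workorder
from scipy.spatial.transform import Rotation as R
def K(p):
    f=240/np.tan(np.radians(p["fovy"])/2); return np.array([[f,0,p["cx"]],[0,f,p["cy"]],[0,0,1.]])
def rays(p,uv):
    n=cv2.undistortPoints(np.float64(uv).reshape(-1,1,2),K(p),np.float64(p["dist"])).reshape(-1,2)
    d=np.c_[n[:,0],-n[:,1],-np.ones(len(n))]; V=np.array(p["view"]); return -V[:3,:3].T@V[:3,3], d@V[:3,:3]
def plane(p,uv,z):
    o,d=rays(p,uv); return o+d*((z-o[2])/d[:,2])[:,None]
def tool(dx):
    s=get_obs(); w,x,y,z=s["eef_rot"]; return R.from_quat([x,y,z,w]).inv().apply(dx)
```

Run:
```python
from h import *
s=get_obs(); print(s["time_s"],s["eef_pos"],s["eef_rot"],s["opening"])
for n in ("top","side"):
    p=optics.camera_params(n); im,d=optics.camera(n); cv2.imwrite(f"pics/{n}0.png",im); np.save(f"{n}0.npy",d)
    V=np.array(p["view"]); print(n,p["fovy"],p["cx"],p["cy"],p["dist"],(-V[:3,:3].T@V[:3,3]).round(3),V[:3,:3].round(2).tolist())
```

```text
pics
0.0 [0.16566198 0.55002631 0.23038089] [-3.10009275e-04  1.45868049e-01  9.89303654e-01 -8.34912141e-04] 0.9974399521446853
top 50.07309471236896 322.12195364481977 235.02543382659817 [-0.01592534  0.          0.          0.          0.        ] [0.483 0.021 1.019] [[0.01, -1.0, 0.03], [1.0, 0.01, 0.09], [-0.09, 0.03, 1.0]]
side 48.91976277096767 322.48294013008956 240.14954943470397 [-0.07874395  0.          0.          0.          0.        ] [0.306 0.842 0.573] [[-0.95, -0.31, -0.01], [0.16, -0.5, 0.85], [-0.27, 0.81, 0.53]]
```

View pics/top0.png

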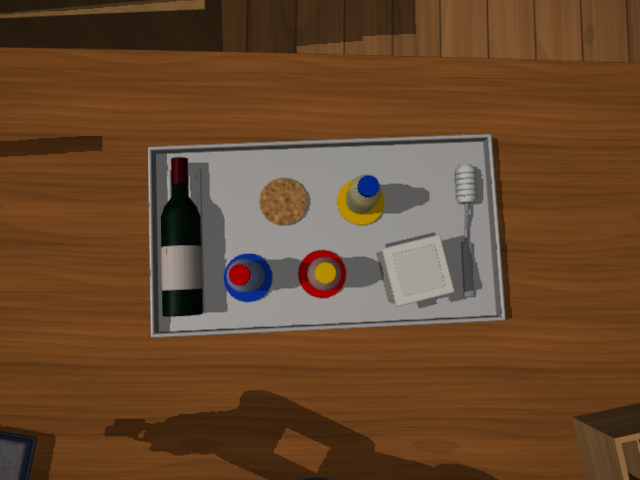

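View pics/side0.png

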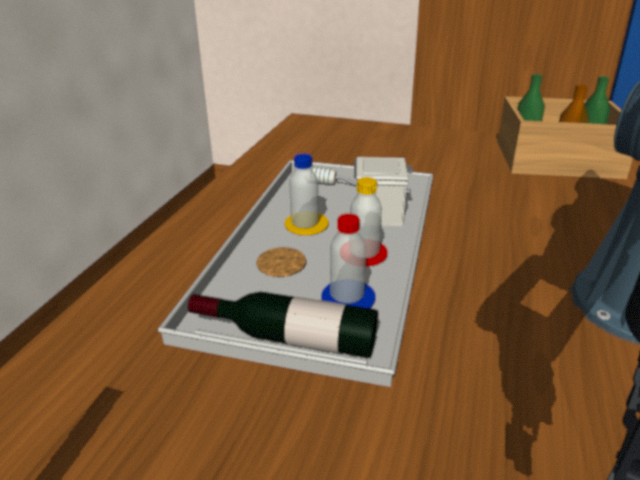

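Top view: red cap (240,275) on the blue coaster (248,277), yellow cap (325,272) on the red coaster, blue cap (368,186) on the yellow coaster, empty cork (284,201). The bin is at (417,270), to the right of the red coaster. The side view agrees.

Add to h.py:
```python
H={"red":[(0,8),(172,180)],"blue":[(105,130)],"yellow":[(20,32)],"cork":[(8,24)]}
def mask(im,c,smin=150,vmin=50):
    h=cv2.cvtColor(im,cv2.COLOR_BGR2HSV); m=np.zeros(im.shape[:2],np.uint8)
    for a,b in H[c]: m|=cv2.inRange(h,(a,smin,vmin),(b,255,255))
    return m
def circ(p,im,c,z,roi,smin=150,vmin=50):
    """enclosing circle on plane z of the colour blobs inside roi (x0,y0,x1,y1)"""
    m=mask(im,c,smin,vmin); k=np.zeros_like(m); x0,y0,x1,y1=roi; k[y0:y1,x0:x1]=m[y0:y1,x0:x1]
    k=cv2.morphologyEx(k,cv2.MORPH_OPEN,np.ones((2,2),np.uint8))
    cs=[q for q in cv2.findContours(k,cv2.RETR_EXTERNAL,cv2.CHAIN_APPROX_NONE)[0] if cv2.contourArea(q)>25]
    P=plane(p,np.vstack(cs),z)[:,:2]
    (x,y),r=cv2.minEnclosingCircle(np.float32(P)); return round(x,4),round(y,4),round(r,4),k
```

Run:
```python
from h import *
p=optics.camera_params("top"); im=cv2.imread("pics/top0.png"); D=np.load("top0.npy")
V=np.array(p["view"])
def show(n,c,z,roi,**k):
    x,y,r,m=circ(p,im,c,z,roi,**k)
    v,u=np.nonzero(m); o,d=rays(p,np.c_[u,v]); P=o+d*D[v,u][:,None]
    print(n,x,y,r,"area",len(u),"z med",np.median(P[:,2]).round(4), "xy med",np.median(P[:,:2],0).round(4))
show("redcap","red",.162,(225,255,258,292))
show("yelcap","yellow",.162,(310,258,340,288))
show("blucap","blue",.162,(350,170,385,202))
show("blucoast","blue",.012,(210,245,285,310))
show("redcoast","red",.012,(290,240,360,305))
show("yelcoast","yellow",.012,(330,170,395,232))
show("cork","cork",.012,(250,170,320,232),smin=60)
for n,uv in {"bin":[(384,244),(442,235),(454,294),(392,304)]}.items(): print(n,plane(p,uv,.121)[:,:2].round(3).tolist())
for u,v in [(417,270),(420,180),(284,201)]:
    o,d=rays(p,[(u,v)]); print((o+d*D[v,u]).round(4))
s=cv2.resize(im[120:340,140:510],None,fx=2,fy=2)
```

```text
redcap 0.4942 0.1337 0.018 area 364 z med 0.1618 xy med [0.4947 0.134 ]
yelcap 0.4993 -0.0089 0.0182 area 367 z med 0.1617 xy med [ 0.4985 -0.0084]
blucap 0.6468 -0.0794 0.0185 area 347 z med 0.1618 xy med [ 0.6464 -0.0797]
blucoast 0.4909 0.1373 0.0467 area 810 z med 0.012 xy med [0.4781 0.1256]
redcoast 0.5 -0.0073 0.0468 area 910 z med 0.0118 xy med [0.4975 0.0015]
yelcoast 0.6442 -0.0825 0.0472 area 798 z med 0.012 xy med [ 0.6239 -0.072 ]
cork 0.642 0.0707 0.0478 area 1793 z med 0.0121 xy med [0.6416 0.0707]
bin [[0.553, -0.111], [0.57, -0.214], [0.467, -0.235], [0.448, -0.125]]
[[ 0.5079 -0.1694  0.1217]]
[[ 0.6923 -0.2014  0.0042]]
[[0.6429 0.0708 0.0177]]
```

Cap radii (18 mm), coaster radii (47 mm) and heights (0.162 and 0.012) all match the given sizes. The bottles go in this order: yellow to cork, red to red, blue to blue, yellow to yellow. First I move above the yellow bottle.

Create go.py:
```python
import sys; from h import *
s=get_obs(); t=np.array([float(a) for a in sys.argv[1:4]])
print(s["time_s"],np.round(s["eef_pos"],4),"tool shift",tool(t-s["eef_pos"]).round(4),"op",round(s["opening"],3),"gf",round(s["grasp_force"],1))
```

```bash
python3 go.py .499 -.0085 .25
```

```text
0.1 [0.1657 0.5501 0.2305] tool shift [-0.4803 -0.4386 -0.019 ] op 0.999 gf 0.0
```

Emit:
jog_arm(steps={"plan": [[-0.48,-0.439,-0.02,0,0,0,1],[-0.48,-0.439,-0.02,0,0,0,1],[-0.48,-0.439,-0.02,0,0,0,1],[-0.48,-0.439,-0.02,0,0,0,1],[-0.48,-0.439,-0.02,0,0,0,1],[-0.48,-0.439,-0.02,0,0,0,1],[-0.48,-0.439,-0.02,0,0,0,1],[-0.48,-0.439,-0.02,0,0,0,1],[-0.48,-0.439,-0.02,0,0,0,1],[-0.48,-0.439,-0.02,0,0,0,1]]})

```text
time_s: 1.35
eef_pos: [0.4862, 0.0118, 0.2504]
eef_rot: [-0.0, 0.146, 0.989, 0.0]
wrist_force: [0.9, 0.8, 0.6]
opening: 0.999
grasp_force: 0.0
```

```bash
python3 go.py .499 -.0085 .25
```

```text
1.35 [0.4862 0.0118 0.2504] tool shift [-0.0182 -0.0158  0.0004] op 0.999 gf 0.0
```

Emit:
jog_arm(steps={"plan": [[-0.018,-0.016,0,0,0,0,1],[-0.018,-0.016,0,0,0,0,1],[-0.018,-0.016,0,0,0,0,1]]})

```text
time_s: 1.72
eef_pos: [0.4974, -0.0054, 0.2501]
eef_rot: [-0.001, 0.145, 0.989, 0.0]
wrist_force: [-0.5, 0.1, -0.1]
opening: 0.999
grasp_force: 0.0
```

```bash
python3 go.py .499 -.0085 .134
```

Run:
```python
from h import *
p=optics.camera_params("wrist"); im,d=optics.camera("wrist"); cv2.imwrite("pics/w1.png",im)
m=mask(im,"yellow"); v,u=np.nonzero(m&(np.uint8(255)*((d>0)).astype(np.uint8))); o,r=rays(p,np.c_[u,v]); P=o+r*d[v,u][:,None]
Q=P[P[:,2]>.155]; print(o,len(Q),(Q.min(0)+Q.max(0))/2,np.median(Q,0),np.ptp(Q,axis=0))
```

```text
1.725 [ 0.4974 -0.0054  0.2501] tool shift [-0.0026 -0.0026  0.1161] op 0.999 gf 0.0
[0.42611819 0.01634057 0.39305658] 2490 [ 0.49846312 -0.00772002  0.15969847] [ 0.49753871 -0.00750594  0.16217723] [0.03496161 0.03492251 0.00939407]
```

View pics/w1.png

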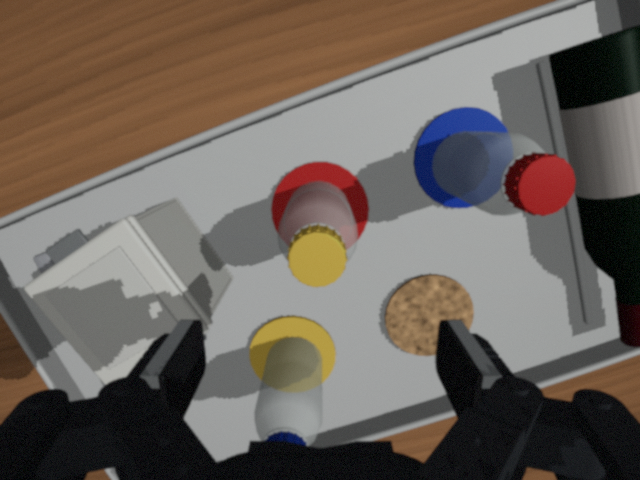

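The wrist view shows the yellow cap at (318,256), and its measured position is within 1 mm of the top camera's. I'll correct, descend to just above the cap and check.

Emit:
jog_arm(steps={"plan": [[-0.002,-0.002,0.03,0,0,0,1],[-0.002,-0.002,0.06,0,0,0,1],[-0.002,-0.002,0.07,0,0,0,1],[-0.002,-0.002,0.07,0,0,0,1]]})

```text
time_s: 2.28
eef_pos: [0.4991, -0.0082, 0.1804]
eef_rot: [-0.0, 0.145, 0.989, 0.0]
wrist_force: [0.2, -0.2, 0.2]
opening: 0.999
grasp_force: 0.0
```

```bash
python3 go.py .4988 -.0082 .134
```

```text
2.275 [ 0.4991 -0.0082  0.1804] tool shift [ 0.0003 -0.0001  0.0464] op 0.999 gf 0.0
```

Emit:
jog_arm(steps={"plan": [[0,0,0.025,0,0,0,1],[0,0,0.045,0,0,0,1],[0,0,0.045,0,0,0,1],[0,0,0.045,0,0,0,0],[0,0,0.045,0,0,0,0],[0,0,0.045,0,0,0,0],[0,0,0.045,0,0,0,0],[0,0,0.045,0,0,0,0],[0,0,0.045,0,0,0,0],[0,0,0.045,0,0,0,0]]})

```text
time_s: 3.52
eef_pos: [0.5005, -0.0093, 0.1367]
eef_rot: [0.001, 0.146, 0.989, -0.0]
wrist_force: [-0.4, 1.1, 5.6]
opening: 0.398
grasp_force: 59.4
```

```bash
python3 go.py .642 .0707 .3
```

```text
3.525 [ 0.5005 -0.0093  0.1367] tool shift [-0.1127  0.1175 -0.163 ] op 0.398 gf 59.4
```

Emit:
jog_arm(steps={"plan": [[0,0,-0.01,0,0,0,0],[0,0,-0.04,0,0,0,0],[0,0,-0.08,0,0,0,0],[0,0,-0.12,0,0,0,0],[0,0,-0.15,0,0,0,0],[0,0,-0.165,0,0,0,0],[0,0,-0.165,0,0,0,0],[0,0,-0.165,0,0,0,0]]})

```text
time_s: 4.53
eef_pos: [0.4988, -0.009, 0.2989]
eef_rot: [-0.001, 0.146, 0.989, 0.0]
wrist_force: [0.0, 0.4, -1.1]
opening: 0.402
grasp_force: 59.7
```

```bash
python3 go.py .642 .0707 .3
```

Run:
```python
from h import *
p=optics.camera_params("side"); im,d=optics.camera("side"); cv2.imwrite("pics/s2.png",im)
```

```text
4.525 [ 0.4988 -0.009   0.2989] tool shift [-0.1141  0.1177 -0.0014] op 0.402 gf 59.7
```

View pics/s2.png

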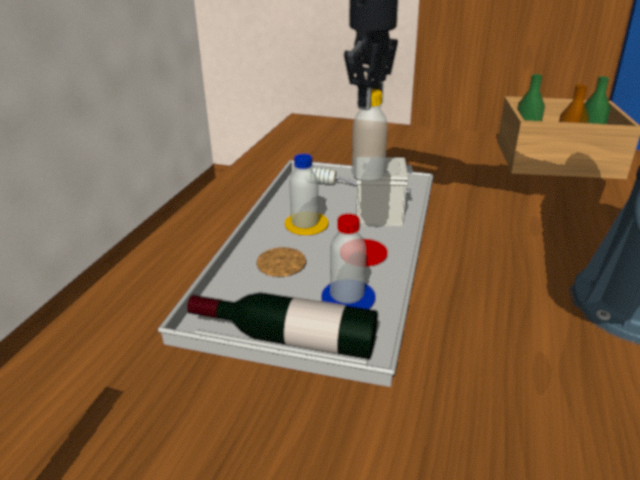

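The yellow bottle hangs upright, its foot near (370,178), and the red coaster is bare. Carry it to the cork coaster.

Emit:
jog_arm(steps={"plan": [[-0.015,0.015,0,0,0,0,0],[-0.04,0.041,0,0,0,0,0],[-0.07,0.072,0,0,0,0,0],[-0.095,0.098,0,0,0,0,0],[-0.11,0.114,0,0,0,0,0],[-0.114,0.118,0,0,0,0,0],[-0.114,0.118,0,0,0,0,0],[-0.114,0.118,0,0,0,0,0]]})

```text
time_s: 5.58
eef_pos: [0.6421, 0.0704, 0.3003]
eef_rot: [-0.0, 0.146, 0.989, -0.0]
wrist_force: [-0.1, 0.5, -0.3]
opening: 0.399
grasp_force: 59.8
```

```bash
python3 go.py .642 .0707 .135
```

```text
5.575 [0.6421 0.0704 0.3003] tool shift [1.000e-04 3.000e-04 1.653e-01] op 0.399 gf 59.8
```

Emit:
jog_arm(steps={"plan": [[0,0,0.03,0,0,0,0],[0,0,0.07,0,0,0,0],[0,0,0.11,0,0,0,0],[0,0,0.14,0,0,0,0],[0,0,0.155,0,0,0,0],[0,0,0.16,0,0,0,0],[0,0,0.162,0,0,0,0],[0,0,0.163,0,0,0,0],[0,0,0.163,0,0,0,0],[0,0,0.163,0,0,0,0]]})

```text
time_s: 6.82
eef_pos: [0.6431, 0.0709, 0.138]
eef_rot: [0.0, 0.146, 0.989, 0.0]
wrist_force: [-0.1, 0.0, -0.6]
opening: 0.401
grasp_force: 59.8
```

```bash
python3 go.py .642 .0707 .1367
```

```text
6.825 [0.6431 0.0709 0.138 ] tool shift [ 0.001  -0.0005  0.0013] op 0.401 gf 59.8
```

Emit:
jog_arm(steps={"plan": [[0,0,0.001,0,0,0,0],[0,0,0.001,0,0,0,0]]})

```text
time_s: 7.08
eef_pos: [0.643, 0.0709, 0.1368]
eef_rot: [0.0, 0.146, 0.989, 0.0]
wrist_force: [-0.1, 1.6, 1.5]
opening: 0.403
grasp_force: 60.1
```

Emit:
jog_arm(steps={"plan": [[0,0,0,0,0,0,0.5],[0,0,0,0,0,0,0.6],[0,0,0,0,0,0,0.8],[0,0,0,0,0,0,1],[0,0,0,0,0,0,1],[0,0,-0.02,0,0,0,1],[0,0,-0.06,0,0,0,1],[0,0,-0.11,0,0,0,1],[0,0,-0.11,0,0,0,1]]})

```text
time_s: 8.2
eef_pos: [0.646, 0.0708, 0.2543]
eef_rot: [0.006, 0.146, 0.989, 0.0]
wrist_force: [0.9, 0.2, 0.9]
opening: 0.999
grasp_force: 0.0
```

```bash
python3 go.py .4945 .134 .25
```

```text
8.2 [0.646  0.0708 0.2543] tool shift [0.1633 0.0168 0.0024] op 0.999 gf 0.0
```

Emit:
jog_arm(steps={"plan": [[0.06,0.006,0,0,0,0,1],[0.12,0.012,0,0,0,0,1],[0.161,0.017,0,0,0,0,1],[0.161,0.017,0,0,0,0,1],[0.161,0.017,0.03,0,0,0,1],[0.161,0.017,0.06,0,0,0,1],[0.161,0.017,0.065,0,0,0,1],[0.161,0.017,0.065,0,0,0,1],[0.161,0.017,0.065,0,0,0,1]]})

```text
time_s: 9.32
eef_pos: [0.4947, 0.1335, 0.1829]
eef_rot: [0.001, 0.146, 0.989, 0.0]
wrist_force: [-0.1, 0.6, 0.6]
opening: 0.999
grasp_force: 0.0
```

```bash
python3 go.py .4945 .134 .1365
```

Run:
```python
from h import *
p=optics.camera_params("top"); im,d=optics.camera("top"); cv2.imwrite("pics/t3.png",im)
for n,c,z,roi in [("yelcap","yellow",.162,(265,185,310,220)),("redcoast","red",.012,(290,240,360,305))]:
    print(n,circ(p,im,c,z,roi)[:3])
```

```text
9.325 [0.4947 0.1335 0.1829] tool shift [0.0005 0.0003 0.0464] op 0.999 gf 0.0
yelcap (0.6397, 0.0712, 0.0183)
redcoast (0.4998, -0.0073, 0.0467)
```

View pics/t3.png

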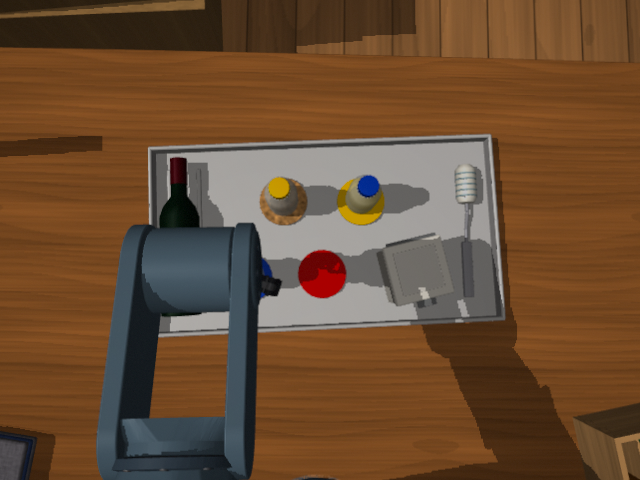

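The yellow bottle stands on the cork (279,188) and the red coaster is clear at (322,273). Now I grip the red cap.

Emit:
jog_arm(steps={"plan": [[0,0,0.025,0,0,0,1],[0,0,0.046,0,0,0,1],[0,0,0.046,0,0,0,1],[0,0,0.046,0,0,0,0],[0,0,0.046,0,0,0,0],[0,0,0.046,0,0,0,0],[0,0,0.046,0,0,0,0],[0,0,0.046,0,0,0,0],[0,0,0.046,0,0,0,0]]})

```text
time_s: 10.5
eef_pos: [0.4945, 0.1338, 0.1367]
eef_rot: [0.001, 0.146, 0.989, 0.0]
wrist_force: [-0.0, 0.7, 6.0]
opening: 0.399
grasp_force: 59.4
```

Emit:
jog_arm(steps={"plan": [[0,0,-0.01,0,0,0,0],[0,0,-0.04,0,0,0,0],[0,0,-0.08,0,0,0,0],[0,0,-0.12,0,0,0,0],[0,0,-0.15,0,0,0,0],[0,0,-0.165,0,0,0,0],[0,0,-0.165,0,0,0,0],[0,0,-0.165,0,0,0,0]]})

```text
time_s: 11.5
eef_pos: [0.4928, 0.1336, 0.2989]
eef_rot: [-0.001, 0.146, 0.989, -0.0]
wrist_force: [0.1, 0.0, -0.8]
opening: 0.397
grasp_force: 59.8
```

```bash
python3 go.py .4999 -.0073 .3
```

```text
11.5 [0.4928 0.1336 0.2989] tool shift [-0.0475 -0.1329 -0.0011] op 0.397 gf 59.8
```

Emit:
jog_arm(steps={"plan": [[-0.006,-0.017,0,0,0,0,0],[-0.017,-0.047,0,0,0,0,0],[-0.03,-0.085,0,0,0,0,0],[-0.041,-0.117,0,0,0,0,0],[-0.045,-0.13,0,0,0,0,0],[-0.046,-0.133,0,0,0,0,0],[-0.046,-0.133,0,0,0,0,0],[-0.046,-0.133,0,0,0,0,0]]})

```text
time_s: 12.5
eef_pos: [0.4991, -0.0061, 0.3004]
eef_rot: [-0.0, 0.145, 0.989, 0.0]
wrist_force: [0.2, -1.0, -1.5]
opening: 0.399
grasp_force: 59.9
```

```bash
python3 go.py .4999 -.0073 .3
```

```text
12.5 [ 0.4991 -0.0061  0.3004] tool shift [-0.0011 -0.0009  0.0004] op 0.399 gf 59.9
```

Emit:
jog_arm(steps={"plan": [[0,0,0.03,0,0,0,0],[0,0,0.07,0,0,0,0],[0,0,0.11,0,0,0,0],[0,0,0.13,0,0,0,0],[0,0,0.14,0,0,0,0],[0,0,0.14,0,0,0,0],[0,0,0.14,0,0,0,0]]})

```text
time_s: 13.38
eef_pos: [0.5, -0.007, 0.1617]
eef_rot: [0.001, 0.146, 0.989, -0.0]
wrist_force: [0.2, -0.1, -1.2]
opening: 0.402
grasp_force: 59.9
```

```bash
python3 go.py .4999 -.0073 .1367
```

```text
13.375 [ 0.5    -0.007   0.1617] tool shift [ 0.0001 -0.0004  0.025 ] op 0.402 gf 59.9
```

Emit:
jog_arm(steps={"plan": [[0,0,0.012,0,0,0,0],[0,0,0.02,0,0,0,0],[0,0,0.023,0,0,0,0],[0,0,0.024,0,0,0,0],[0,0,0.024,0,0,0,0],[0,0,0.024,0,0,0,0]]})

```text
time_s: 14.12
eef_pos: [0.4994, -0.007, 0.1368]
eef_rot: [0.0, 0.146, 0.989, -0.0]
wrist_force: [-0.5, -0.2, 4.3]
opening: 0.401
grasp_force: 60.3
```

Emit:
jog_arm(steps={"plan": [[0,0,0,0,0,0,0.5],[0,0,0,0,0,0,0.6],[0,0,0,0,0,0,0.8],[0,0,0,0,0,0,1],[0,0,0,0,0,0,1],[0,0,-0.02,0,0,0,1],[0,0,-0.06,0,0,0,1],[0,0,-0.11,0,0,0,1],[0,0,-0.11,0,0,0,1],[0,0,-0.11,0,0,0,1]]})

```text
time_s: 15.38
eef_pos: [0.4989, -0.0069, 0.2461]
eef_rot: [-0.0, 0.146, 0.989, -0.0]
wrist_force: [0.2, 0.2, -0.6]
opening: 1.001
grasp_force: 0.0
```

```bash
python3 go.py .6466 -.0796 .25
```

```text
15.375 [ 0.4989 -0.0069  0.2461] tool shift [-0.1624 -0.027  -0.0039] op 1.001 gf 0.0
```

Emit:
jog_arm(steps={"plan": [[-0.06,-0.01,0,0,0,0,1],[-0.12,-0.02,0,0,0,0,1],[-0.162,-0.027,0,0,0,0,1],[-0.162,-0.027,0,0,0,0,1],[-0.162,-0.027,0.03,0,0,0,1],[-0.162,-0.027,0.06,0,0,0,1],[-0.162,-0.027,0.065,0,0,0,1],[-0.162,-0.027,0.065,0,0,0,1],[-0.162,-0.027,0.065,0,0,0,1]]})

```text
time_s: 16.5
eef_pos: [0.6472, -0.0797, 0.1832]
eef_rot: [0.001, 0.146, 0.989, -0.0]
wrist_force: [0.5, 0.5, 0.1]
opening: 0.999
grasp_force: 0.0
```

```bash
python3 go.py .6466 -.0796 .1365
```

Run:
```python
from h import *
p=optics.camera_params("top"); im,d=optics.camera("top"); cv2.imwrite("pics/t4.png",im)
for n,c,z,roi in [("yelcap","yellow",.162,(265,170,310,220)),("bluecoast","blue",.012,(210,245,285,310))]:
    print(n,circ(p,im,c,z,roi)[:3])
```

```text
16.5 [ 0.6472 -0.0797  0.1832] tool shift [ 0.0007 -0.0001  0.0467] op 0.999 gf 0.0
yelcap (0.6403, 0.0714, 0.0189)
bluecoast (0.491, 0.1372, 0.0467)
```

View pics/t4.png

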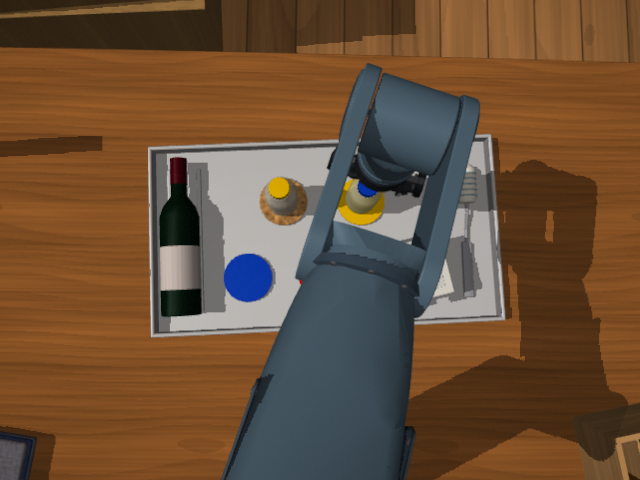

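The blue coaster is clear at (248,277) and yellow is still on the cork. Next is the blue bottle.

Emit:
jog_arm(steps={"plan": [[0,0,0.025,0,0,0,1],[0,0,0.046,0,0,0,1],[0,0,0.046,0,0,0,1],[0,0,0.046,0,0,0,0],[0,0,0.046,0,0,0,0],[0,0,0.046,0,0,0,0],[0,0,0.046,0,0,0,0],[0,0,0.046,0,0,0,0],[0,0,0.046,0,0,0,0]]})

```text
time_s: 17.68
eef_pos: [0.6474, -0.0799, 0.1368]
eef_rot: [0.001, 0.146, 0.989, -0.0]
wrist_force: [0.3, -0.6, 6.0]
opening: 0.4
grasp_force: 60.3
```

Emit:
jog_arm(steps={"plan": [[0,0,-0.01,0,0,0,0],[0,0,-0.04,0,0,0,0],[0,0,-0.08,0,0,0,0],[0,0,-0.12,0,0,0,0],[0,0,-0.16,0,0,0,0],[0,0,-0.185,0,0,0,0],[0,0,-0.185,0,0,0,0],[0,0,-0.185,0,0,0,0],[0,0,-0.185,0,0,0,0]]})

```text
time_s: 18.8
eef_pos: [0.6457, -0.0794, 0.3182]
eef_rot: [-0.002, 0.146, 0.989, 0.0]
wrist_force: [-0.7, 0.8, -1.0]
opening: 0.397
grasp_force: 60.0
```

```bash
python3 go.py .491 .1372 .32
```

```text
18.8 [ 0.6457 -0.0794  0.3182] tool shift [ 0.2106  0.1627 -0.001 ] op 0.397 gf 60.0
```

Emit:
jog_arm(steps={"plan": [[0.02,0.015,0,0,0,0,0],[0.05,0.038,0,0,0,0,0],[0.09,0.069,0,0,0,0,0],[0.13,0.1,0,0,0,0,0],[0.17,0.131,0,0,0,0,0],[0.2,0.154,0,0,0,0,0],[0.211,0.162,0,0,0,0,0],[0.211,0.162,0,0,0,0,0],[0.211,0.162,0,0,0,0,0],[0.211,0.162,0,0,0,0,0]]})

```text
time_s: 20.05
eef_pos: [0.4919, 0.1354, 0.3202]
eef_rot: [-0.0, 0.147, 0.989, -0.0]
wrist_force: [-0.7, 0.0, 0.3]
opening: 0.396
grasp_force: 59.9
```

```bash
python3 go.py .491 .1372 .32
```

```text
20.05 [0.4919 0.1354 0.3202] tool shift [0.0014 0.0014 0.0002] op 0.396 gf 59.9
```

Emit:
jog_arm(steps={"plan": [[0,0,0.03,0,0,0,0],[0,0,0.07,0,0,0,0],[0,0,0.11,0,0,0,0],[0,0,0.145,0,0,0,0],[0,0,0.16,0,0,0,0],[0,0,0.16,0,0,0,0],[0,0,0.16,0,0,0,0]]})

```text
time_s: 20.92
eef_pos: [0.4925, 0.1363, 0.1621]
eef_rot: [0.001, 0.146, 0.989, 0.0]
wrist_force: [-0.6, -0.1, 0.3]
opening: 0.403
grasp_force: 59.9
```

```bash
python3 go.py .491 .1372 .1367
```

```text
20.925 [0.4925 0.1363 0.1621] tool shift [0.0018 0.0004 0.0254] op 0.403 gf 59.9
```

Emit:
jog_arm(steps={"plan": [[0.001,0,0.012,0,0,0,0],[0.001,0,0.02,0,0,0,0],[0.001,0,0.023,0,0,0,0],[0.001,0,0.0245,0,0,0,0],[0.001,0,0.0245,0,0,0,0],[0.001,0,0.0245,0,0,0,0]]})

```text
time_s: 21.68
eef_pos: [0.4907, 0.1366, 0.1369]
eef_rot: [0.0, 0.146, 0.989, -0.0]
wrist_force: [-2.6, 0.0, 4.4]
opening: 0.404
grasp_force: 60.4
```

Emit:
jog_arm(steps={"plan": [[0,0,0,0,0,0,0.5],[0,0,0,0,0,0,0.6],[0,0,0,0,0,0,0.8],[0,0,0,0,0,0,1],[0,0,0,0,0,0,1],[0,0,-0.02,0,0,0,1],[0,0,-0.06,0,0,0,1],[0,0,-0.11,0,0,0,1],[0,0,-0.11,0,0,0,1],[0,0,-0.11,0,0,0,1]]})

```text
time_s: 22.92
eef_pos: [0.49, 0.1367, 0.2456]
eef_rot: [-0.0, 0.146, 0.989, -0.0]
wrist_force: [0.2, 0.4, -0.9]
opening: 1.0
grasp_force: 0.0
```

```bash
python3 go.py .641 .071 .25
```

Run:
```python
from h import *
p=optics.camera_params("top"); im,d=optics.camera("top"); cv2.imwrite("pics/t5.png",im)
for n,c,z,roi in [("yelcap","yellow",.162,(265,170,310,220)),("yelcoast","yellow",.012,(330,170,395,232)),("redcap","red",.162,(305,255,345,292)),("redcoast","red",.012,(290,240,360,305))]:
    print(n,circ(p,im,c,z,roi)[:3])
```

```text
22.925 [0.49   0.1367 0.2456] tool shift [-0.1635 -0.0193 -0.0045] op 1.0 gf 0.0
yelcap (0.6403, 0.0714, 0.0189)
yelcoast (0.6445, -0.0827, 0.0473)
redcap (0.4977, -0.0037, 0.0397)
redcoast (0.4997, -0.0074, 0.0469)
```

Emit:
jog_arm(steps={"plan": [[-0.06,-0.007,0,0,0,0,1],[-0.12,-0.014,0,0,0,0,1],[-0.163,-0.019,0,0,0,0,1],[-0.163,-0.019,0,0,0,0,1],[-0.163,-0.019,0.03,0,0,0,1],[-0.163,-0.019,0.06,0,0,0,1],[-0.163,-0.019,0.065,0,0,0,1],[-0.163,-0.019,0.065,0,0,0,1],[-0.163,-0.019,0.065,0,0,0,1]]})

```text
time_s: 24.1
eef_pos: [0.6415, 0.0716, 0.1826]
eef_rot: [0.001, 0.146, 0.989, 0.0]
wrist_force: [-0.1, -0.2, -0.1]
opening: 1.001
grasp_force: 0.0
```

```bash
python3 go.py .6415 .0712 .1365
```

```text
24.1 [0.6415 0.0716 0.1826] tool shift [ 0.     -0.0004  0.0461] op 1.001 gf 0.0
```

Emit:
jog_arm(steps={"plan": [[0,0,0.025,0,0,0,1],[0,0,0.046,0,0,0,1],[0,0,0.046,0,0,0,1],[0,0,0.046,0,0,0,0],[0,0,0.046,0,0,0,0],[0,0,0.046,0,0,0,0],[0,0,0.046,0,0,0,0],[0,0,0.046,0,0,0,0],[0,0,0.046,0,0,0,0]]})

```text
time_s: 25.22
eef_pos: [0.6417, 0.0715, 0.1362]
eef_rot: [0.001, 0.146, 0.989, 0.0]
wrist_force: [-0.5, 0.7, 4.9]
opening: 0.399
grasp_force: 59.9
```

Emit:
jog_arm(steps={"plan": [[0,0,-0.01,0,0,0,0],[0,0,-0.04,0,0,0,0],[0,0,-0.08,0,0,0,0],[0,0,-0.12,0,0,0,0],[0,0,-0.15,0,0,0,0],[0,0,-0.165,0,0,0,0],[0,0,-0.165,0,0,0,0],[0,0,-0.165,0,0,0,0],[0,0,-0.165,0,0,0,0]]})

```text
time_s: 26.35
eef_pos: [0.6402, 0.0715, 0.2981]
eef_rot: [-0.002, 0.146, 0.989, -0.0]
wrist_force: [0.1, -0.2, 0.1]
opening: 0.403
grasp_force: 59.7
```

```bash
python3 go.py .6443 -.0826 .3
```

```text
26.35 [0.6402 0.0715 0.2981] tool shift [-0.0484 -0.1463 -0.002 ] op 0.403 gf 59.7
```

Emit:
jog_arm(steps={"plan": [[-0.006,-0.018,0,0,0,0,0],[-0.017,-0.052,0,0,0,0,0],[-0.031,-0.097,0,0,0,0,0],[-0.042,-0.132,0,0,0,0,0],[-0.046,-0.144,0,0,0,0,0],[-0.047,-0.147,0,0,0,0,0],[-0.047,-0.147,0,0,0,0,0],[-0.047,-0.147,0,0,0,0,0],[-0.047,-0.147,0,0,0,0,0]]})

```text
time_s: 27.48
eef_pos: [0.6435, -0.0818, 0.3001]
eef_rot: [0.0, 0.145, 0.989, 0.0]
wrist_force: [0.6, -0.3, -0.6]
opening: 0.4
grasp_force: 59.8
```

Emit:
jog_arm(steps={"plan": [[0,0,0.03,0,0,0,0],[0,0,0.07,0,0,0,0],[0,0,0.11,0,0,0,0],[0,0,0.13,0,0,0,0],[0,0,0.14,0,0,0,0],[0,0,0.14,0,0,0,0],[0,0,0.14,0,0,0,0],[0,0,0.14,0,0,0,0]]})

```text
time_s: 28.48
eef_pos: [0.6442, -0.0831, 0.1615]
eef_rot: [0.001, 0.146, 0.989, -0.0]
wrist_force: [-0.2, 0.3, -0.8]
opening: 0.401
grasp_force: 59.8
```

```bash
python3 go.py .6443 -.0826 .1362
```

```text
28.475 [ 0.6442 -0.0831  0.1615] tool shift [0.0001 0.0005 0.0253] op 0.401 gf 59.8
```

Then lower, release, rise, and swing back out of the camera's view.

Emit:
jog_arm(steps={"plan": [[0,0,0.012,0,0,0,0],[0,0,0.02,0,0,0,0],[0,0,0.023,0,0,0,0],[0,0,0.0245,0,0,0,0],[0,0,0.0245,0,0,0,0],[0,0,0.0245,0,0,0,0]]})

```text
time_s: 29.22
eef_pos: [0.6438, -0.0829, 0.1364]
eef_rot: [0.0, 0.146, 0.989, -0.0]
wrist_force: [-0.9, 0.9, 5.2]
opening: 0.399
grasp_force: 60.4
```

Emit:
jog_arm(steps={"plan": [[0,0,0,0,0,0,0.5],[0,0,0,0,0,0,0.6],[0,0,0,0,0,0,0.8],[0,0,0,0,0,0,1],[0,0,0,0,0,0,1],[0,0,-0.02,0,0,0,1],[0,0,-0.06,0,0,0,1],[0,0,-0.11,0,0,0,1],[0,0,-0.15,0,0,0,1],[0,0,-0.15,0,0,0,1]]})

```text
time_s: 30.48
eef_pos: [0.6457, -0.0835, 0.2924]
eef_rot: [0.005, 0.146, 0.989, -0.001]
wrist_force: [0.6, 0.8, -0.5]
opening: 0.997
grasp_force: 0.0
```

```bash
python3 go.py .166 .551 .28
```

```text
30.475 [ 0.6457 -0.0835  0.2924] tool shift [0.6425 0.4691 0.0057] op 0.997 gf 0.0
```

Emit:
jog_arm(steps={"plan": [[0.64,0.47,0,0,0,0,1],[0.64,0.47,0,0,0,0,1],[0.64,0.47,0,0,0,0,1],[0.64,0.47,0,0,0,0,1],[0.64,0.47,0,0,0,0,1],[0.64,0.47,0,0,0,0,1],[0.64,0.47,0,0,0,0,1],[0.64,0.47,0,0,0,0,1],[0.64,0.47,0,0,0,0,1],[0.64,0.47,0,0,0,0,1]]})

```text
time_s: 31.72
eef_pos: [0.2662, 0.418, 0.2858]
eef_rot: [0.0, 0.146, 0.989, 0.0]
wrist_force: [0.8, -0.2, -0.6]
opening: 1.003
grasp_force: 0.0
```

Emit:
jog_arm(steps={"plan": [[0.14,0.1,0,0,0,0,1],[0.14,0.1,0,0,0,0,1],[0.14,0.1,0,0,0,0,1],[0.14,0.1,0,0,0,0,1],[0.14,0.1,0,0,0,0,1],[0.14,0.1,0,0,0,0,1]]})

```text
time_s: 32.48
eef_pos: [0.1636, 0.5521, 0.2855]
eef_rot: [0.0, 0.147, 0.989, -0.0]
wrist_force: [0.5, 0.5, -0.5]
opening: 1.003
grasp_force: 0.0
```

Run:
```python
from h import *
p=optics.camera_params("top"); im,d=optics.camera("top"); cv2.imwrite("pics/t6.png",im)
i2,_=optics.camera("side"); cv2.imwrite("pics/s6.png",i2)
v0=cv2.imread("pics/top0.png")
for n,c,roi,z in [("yelcoast","yellow",(330,170,395,232),.012),("redcoast","red",(290,240,360,305),.012),("bluecoast","blue",(210,245,285,310),.012),("cork","cork",(250,170,320,232),.012)]:
    print(n,circ(p,im,c,z,roi,smin=60 if c=="cork" else 150)[:3])
# cap centres: same colour as the coaster, so by depth (top face at z=.162)
V,U=np.mgrid[0:480,0:640]; o,r=rays(p,np.c_[U.ravel(),V.ravel()]); P=(o+r*d.ravel()[:,None])
for x,y in [(.6443,-.0826),(.4999,-.0073),(.491,.1372)]:
    Q=P[(abs(P[:,2]-.162)<.006)&(np.hypot(P[:,0]-x,P[:,1]-y)<.05)]; print("cap",((Q.min(0)+Q.max(0))/2).round(4),np.median(Q,0).round(4),len(Q))
```

```text
yelcoast (0.6479, -0.0837, 0.0504)
redcoast (0.4999, -0.0074, 0.0469)
bluecoast (0.4909, 0.1374, 0.0468)
cork (0.642, 0.0707, 0.0478)
cap [ 0.646  -0.0818  0.161 ] [ 0.6449 -0.0815  0.1618] 356
cap [ 0.5008 -0.0044  0.1611] [ 0.5    -0.0051  0.1616] 361
cap [0.4941 0.1368 0.1612] [0.4934 0.1359 0.1619] 357
```

View pics/t6.png

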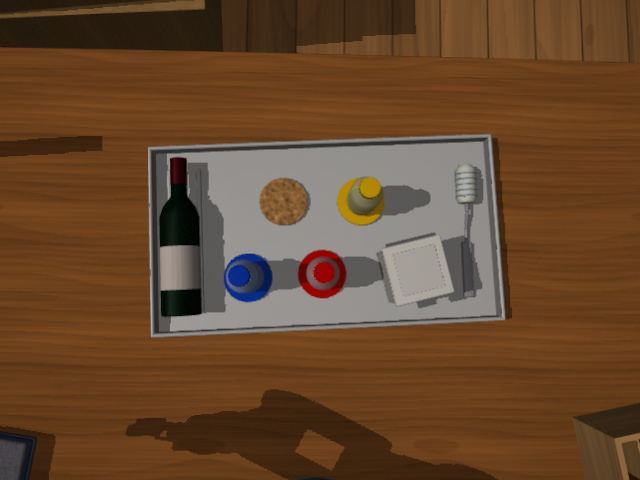

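View pics/s6.png

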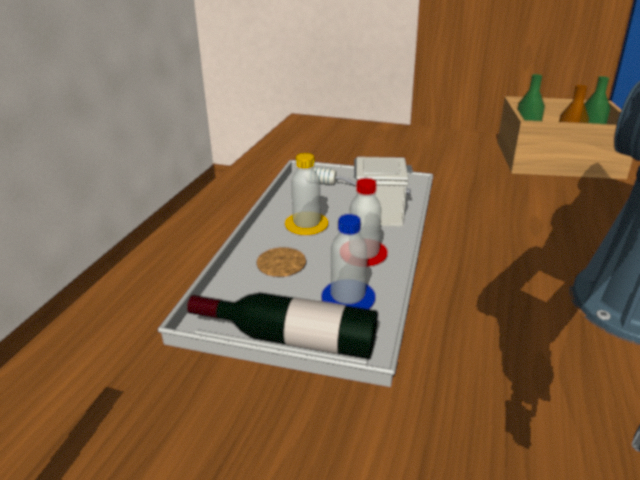

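The final top view shows the yellow cap (370,188), red cap (323,272) and blue cap (239,275) over their own coasters, within about 3 mm of centre. The cork coaster is bare and the bystanders haven't moved. The side view shows all three bottles upright, so I'm handing in.

```bash
python3 -c "
from bench import workorder; print(workorder.hand_in())"
```

```text
the job is handed in; nothing more can be done
None
```

The job is handed in at about 33 s: each bottle stands upright on the coaster matching its cap, within about 3 mm of centre, the cork coaster is bare, and nothing else moved; the judge's verdict was not shown.

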